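Seat a keyed cover in a crankcase recess and clip it

ROBOT

A 6-joint arm with a two-finger parallel gripper is mounted at the origin on the work surface. World frame = base frame: x ahead of the robot, y to its left, z up, the work surface at z = 0. Lengths are in m, angles in degrees, forces in N, time in s.
With the tool pointing down it reaches from about 0.325 to 0.85 m from the base axis. Payload 15.5 kg.
Tool frame: the origin (TCP) lies midway between the tips of the shut fingers; the grasp point (between the pads) lies 19 mm behind it; z points along the fingers, y is the line along which they close (so a half turn about z gives the same grasp; the last joint's range is limited). The gripper opens to 91 mm and grips with 3 to 60 N. Pads are 32 mm wide; open, the fingers measure 118 mm over their backs; the gripper's body (76 mm by 178 mm) begins 60 mm behind the grasp point.
Start: joints at [-5.472, 28.281, 77.091, -0, 74.628, -5.472], TCP at [0.625, 0, 0.214] pointing down, gripper open.
Joint ranges: [-166.48, 166.48], [-47.26, 123.95], [12.59, 153.08], [-70.14, 250.14], [6.76, 159.57], [-176.63, 176.63]. Speed limits (degrees/s): [108.29, 108.29, 147.25, 172.46, 172.46, 172.46].

INTERFACE

Orientations are given as a 3x3 rotation matrix whose columns are the frame's x, y, z axes.
In Python, from bench import ctrl gives the robot as it stands. The module is installed in compiled form; this text tells all that it offers. Calls block until the motion is done:
- ctrl.goto(position, orientation): joint-space move of the TCP to a pose.
- ctrl.move_l(position, vel=0.15, ori=None, contact_N=None): straight line of the TCP; ori=None keeps the orientation; vel is the mean speed in m/s. With contact_N (N) it stops when the force on the tool has changed by that much, and returns True; else False.
- ctrl.movej(angles): joint-space move.
- ctrl.command_gripper(opening): opening from 0.0 (shut) to 1.0 (fully open); the grip force is fixed at half the most; returns when the fingers have stopped.
- ctrl.sleep(seconds).
- ctrl.ik(position, orientation): joint angles nearest the present ones, or None.
- ctrl.read_camera(name): name is "scene" or "side" or "wrist"; returns the picture (400x640x3 uint8, blue, green, red); there is no depth.
- ctrl.camera_params(name): a dict with "fx", "fy", "cx", "cy" (pixels), "pose" (4x4, takes a point from camera to world coordinates); the wrist camera has in their place "T_tool_cam" (4x4, takes a point from camera to tool coordinates, whose origin is the TCP and whose axes are the flange's). Camera axes: x right, y up, looking along -z (the intrinsics and any distortion apply to the point x, -y, -z); pixel columns grow to the right and rows downward; lengths in m; the calibration is good to about 2 mm. A picture is of the moment at which its call begins: read the wrist's pose just before it. camera_params takes no time and is no camera call.
A pose or a line that the arm cannot do raises ctrl.MotionError and nothing moves.
- ctrl.sign_off(): hands the job in, once; it reports no verdict.
Readings, each from a call of its own:
- ctrl.current_t(): time.
- ctrl.current_q(): joint angles.
- ctrl.current_dq(): joint speeds.
- ctrl.current_effort(): joint torques, N m.
- ctrl.current_tool_pos(): TCP position.
- ctrl.current_eef_rot(): TCP orientation.
- ctrl.current_contact_force(): force on the tool from outside, world axes, zero at the start.
- ctrl.current_wrist_torque(): the same for the moment, N m.
- ctrl.current_grip_width(): opening from 0.0 (shut) to 1.0 (fully open).
Only numpy, scipy, OpenCV 4.12 (cv2) and the standard library are available. Lean on these libraries where they do the work, as an engineer would, in place of code of your own. Each camera call takes 0.05 s, during which the arm holds its last target. There are 200 camera calls.

TASK

Slide the loose steel cover plate across the flat face of the crankcase half, without lifting it off, and shuffle it until its tongue finds the notch and the plate drops fully home, flat on the floor of the recess. Then swing the retaining clip all the way round until it points straight across the seated cover, let go of everything, and leave the bearing and the two gears where they lie.

Things in the scene. Friction and masses are not known exactly. Their poses are not given: they have to be found in the camera images.
- case: Crankcase half, aluminium, fixed on the bench, flat face up, 45 mm high, 230 mm (its x, -115 to +115) by 340 mm (its y, -215 to +125). Origin at bench height below the recess's centre; z up. Bolt bosses stand out 11 mm round its sides, no higher than the face. In the face is an open recess 10 mm deep with a notch in its +y wall (sizes under seat).
- seat (a point): Centre of the recess floor, 35 mm above the bench, axes as the case's. The recess spans x -54 to +54 and y -50 to +50 mm; its notch x -17 to +17, y +50 to +67 mm, same floor. When home, the cover's origin lies here with axes alike, with 2 mm of play to each side.
- cover: Loose flat steel plate 104 (x) by 96 (y) by 14 mm, 0.3-0.5 kg, with a tongue 30 mm wide from the middle of its +y edge (y +48 to +64), as thick. Origin under the 104 x 96 plate's centre. Starts flat on the face on the -y side of the recess, tongue within 17 deg of the notch's direction. Too wide to grip; push its edges; stays where left. Home, its top is 4 mm above the face.
- clip (a joint): Retaining clip: dark bar 16 mm wide, reaching 82 mm from its upright pivot (8 mm behind it), underside 7 and top 15 mm above the case's face, a pin 12 mm thick, 14 mm tall on its end. 0 = points along the case's +y, away from the recess; grows clockwise from above; pi/2 = +x; pi (stop) = -y, straight across the recess, 3 mm above a seated cover. About 1 N at the tip turns it; stays where left.
- clip_pivot (a point): Pivot axis of the clip at the height of the case's face; at x -45 mm, y +95 mm in the case's frame. Axes as the case's.
- clip_tip (a point): Foot of the clip's pin, on the top of the bar, 74 mm from the pivot axis.
- bearing: Bystander: small loose bearing ring, 31 mm across, 11 mm high, lying on the case's face near the corner at +x, +y. Origin under its centre.
- gear: Bystander: loose steel gear, 78 mm across, 12 mm high, lying on the bench to the right of the case. Origin under its centre.
- idler: Bystander: loose steel gear with a hub, 62 mm across, 26 mm high, on the bench to the left of the case. Origin under its centre.
There are look-alikes about, which are no part of the job. Leave any orange or turquoise look-alike of the cover alone.

How it is judged:
By the outcome, as a careful person would: the job done as asked, in the order asked, and still so for the second after the job is handed in, with the robot touching nothing.
It also fails if it takes over 67 s, if anything falls off the work surface, if the arm or the gripper's body presses on something with over 40 N, if the wrist force passes 120 N, or if a joint passes its speed limit or range.

## Working session

There is one attempt and no reset: what is moved stays moved. The work goes in short steps, each a Python script; the robot and the scene stay as the last script left them, time stands still between calls to the robot, and variables do not carry over. Pictures are saved under pics/ and viewed, on a budget of 10 in all, crops included, one or two more only if the job needs it, and the job is handed in when it is done.

```bash
mkdir -p pics; python3 - <<'E'
from bench import ctrl
import cv2
a=ctrl.read_camera("scene");b=ctrl.read_camera("side");c=ctrl.read_camera("wrist")
for n,i in zip("abc",(a,b,c)): cv2.imwrite(f"pics/{n}.png",i)
for n in("scene","side","wrist"): print(n,ctrl.camera_params(n))
print(ctrl.current_t(),ctrl.current_eef_rot())
E
```

```text
scene {'fx': 394.4195983699241, 'fy': 394.4195983699241, 'cx': 314.2679387998611, 'cy': 195.4943234600962, 'pose': array([[-0.79162315, -0.33454465,  0.51128531,  1.03072224],
       [ 0.61071335, -0.45928195,  0.64504984,  0.62054979],
       [ 0.01902615,  0.82288515,  0.56788911,  0.5956357 ],
       [ 0.        ,  0.        ,  0.        ,  1.        ]])}
side {'fx': 462.8993249618163, 'fy': 462.8993249618163, 'cx': 321.0042716475927, 'cy': 206.26193466424687, 'pose': array([[-0.98753761,  0.10616956, -0.1161787 ,  0.40120304],
       [-0.15724742, -0.69626542,  0.70034828,  0.88030737],
       [-0.00653555,  0.70988907,  0.70428318,  0.94148088],
       [ 0.        ,  0.        ,  0.        ,  1.        ]])}
wrist {'fx': 304.44388264931746, 'fy': 304.44388264931746, 'cx': 320.0111199411276, 'cy': 203.16192502394046, 'T_tool_cam': array([[ 4.10249154e-04,  9.62130368e-01,  2.72589410e-01,
         7.81001725e-02],
       [ 9.99999909e-01, -3.63194234e-04, -2.23078787e-04,
         4.00240614e-04],
       [-1.15627973e-04,  2.72589477e-01, -9.62130430e-01,
        -1.70948462e-01],
       [ 0.00000000e+00,  0.00000000e+00,  0.00000000e+00,
         1.00000000e+00]])}
0.15 [[-9.14800311e-06  9.99999542e-01 -9.57091125e-04]
 [ 9.99999997e-01  9.21563298e-06  7.06575065e-05]
 [ 7.06662943e-05 -9.57090477e-04 -9.99999539e-01]]
```

View pics/a.png

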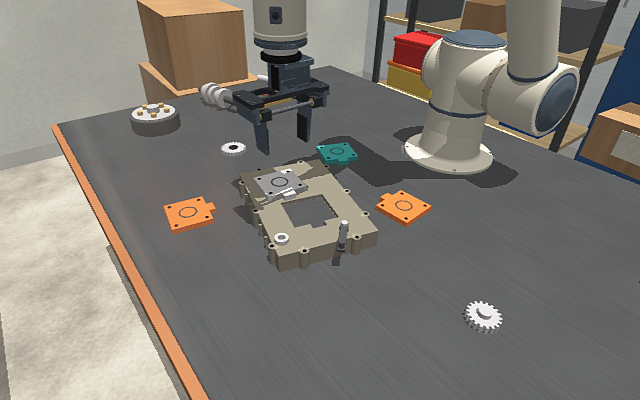

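View pics/c.png

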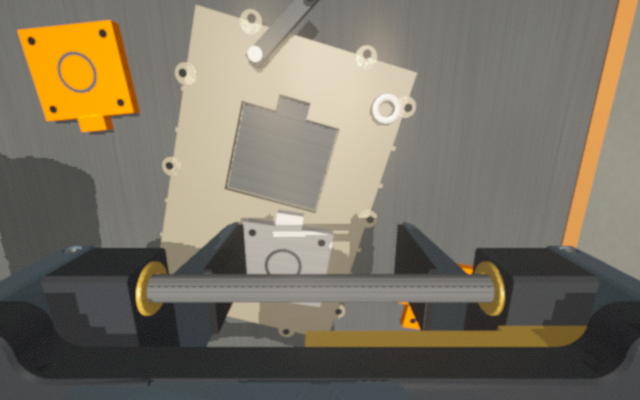

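The scene picture shows the case with grey cover at about (280,183), recess (310,210), clip near (342,232), bearing (282,239). In the wrist picture the recess is around (283,155), its notch at (293,103), the cover's tongue at (290,218), and the clip's pivot near (255,54), with the bar running to the upper right.

```bash
python3 - <<'E'
import cv2
b=cv2.imread("pics/b.png");c=cv2.imread("pics/c.png");a=cv2.imread("pics/a.png")
cv2.imwrite("pics/b1.png",cv2.resize(b,(800,500)))
cv2.imwrite("pics/c1.png",cv2.resize(c[0:340,150:430],None,fx=1.75*1.0,fy=1.75,interpolation=cv2.INTER_CUBIC))
E
```

```text
(no output)
```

View pics/b1.png

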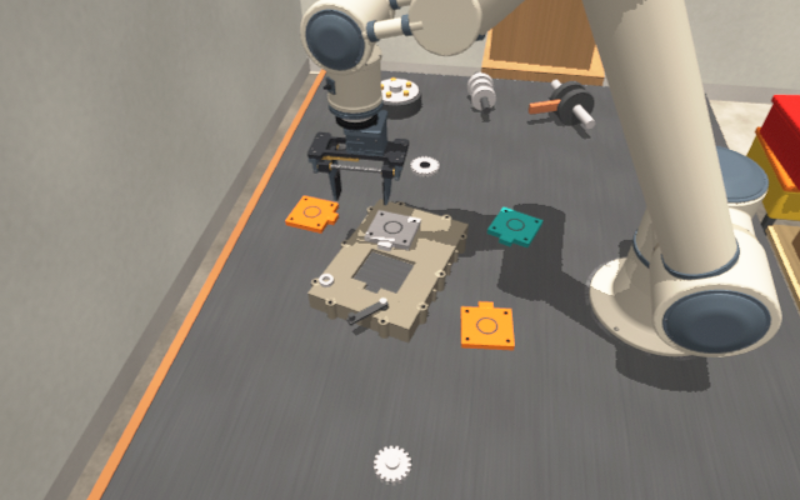

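View pics/c1.png

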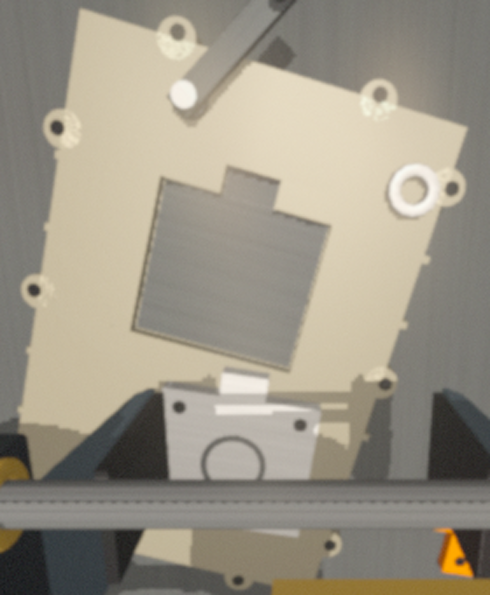

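The side picture confirms the layout (case in the middle, clip's bar overhanging its +y edge at about (368,312)). The crop gives the recess corners (162,178), (330,226), (290,370), (133,329), the face corners (80,10), (467,127), the tongue tip (222,370)–(269,376) and the cover corners (163,388), (320,410), (298,535).

```bash
cat > h.py <<'E'
import numpy as np, cv2
from scipy.optimize import least_squares
from bench import ctrl
def cam(name,p=None,R=None):
    P=ctrl.camera_params(name)
    if name=="wrist":
        T=np.eye(4);T[:3,:3]=ctrl.current_eef_rot() if R is None else R;T[:3,3]=ctrl.current_tool_pos() if p is None else p
        M=T@P["T_tool_cam"]
    else: M=P["pose"]
    return P,M
def ray(c,uv,z):
    P,M=c; uv=np.atleast_2d(uv).astype(float)
    d=np.c_[(uv[:,0]-P["cx"])/P["fx"],-(uv[:,1]-P["cy"])/P["fy"],-np.ones(len(uv))]@M[:3,:3].T
    o=M[:3,3]; return o+d*((z-o[2])/d[:,2])[:,None]
def proj(c,X):
    P,M=c; q=(np.atleast_2d(X)-M[:3,3])@M[:3,:3]
    return np.c_[P["cx"]+P["fx"]*q[:,0]/-q[:,2],P["cy"]-P["fy"]*q[:,1]/-q[:,2]]
def rot(a): return np.array([[np.cos(a),-np.sin(a)],[np.sin(a),np.cos(a)]])
def fit(W,L,p0=(0,0,0)):
    W=np.asarray(W)[:,:2];L=np.asarray(L)
    r=least_squares(lambda p:(L@rot(p[2]).T+p[:2]-W).ravel(),p0,loss="soft_l1",f_scale=.002)
    return r.x, (L@rot(r.x[2]).T+r.x[:2]-W)
E
python3 - <<'E'
from h import *
c=cam("wrist"); f=lambda a:np.array(a,float)/1.75+[150,0]
p,r=fit(ray(c,f([(80,10),(467,127),(162,178),(330,226),(290,370),(133,329),(228,166),(280,182)]),.045),
 np.array([(-115,125),(115,125),(-54,50),(54,50),(54,-50),(-54,-50),(-17,67),(17,67)])/1e3,(.58,.15,-.25))
print("case",p,np.degrees(p[2]));print((r*1e3).round(1))
k,r=fit(ray(c,f([(222,370),(269,376),(163,388),(320,410),(298,535)]),.059),np.array([(-15,64),(15,64),(-52,48),(52,48),(52,-48)])/1e3,(.58,0,-.1))
print("cover",k,np.degrees(k[2]));print((r*1e3).round(1)); print("cover in case",(rot(-p[2])@(k[:2]-p[:2])*1e3).round(1),np.degrees(k[2]-p[2]))
pv=rot(p[2])@[-.045,.095]+p[:2]; print("pivot",pv,(proj(c,[*pv,.055])-[150,0])*1.75)
for n in("scene","side"): print(n,proj(cam(n),[*pv,.055]))
for z in(.06,.07,.074): print(ray(c,f([(183,95)]),z))
print((rot(-p[2])@(ray(c,f([(413,190)]),.056)[0,:2]-p[:2])*1e3))
E
```

```text
case [ 0.58127735  0.03200142 -0.26669414] -15.280448520510316
[[ 0.1  0.1]
 [ 0.1  0. ]
 [-0.6  0.9]
 [ 1.4  0.6]
 [ 0.2 -2.4]
 [-1.6 -1.9]
 [-0.6  0.7]
 [ 1.   0.9]]
cover [ 0.58169787 -0.0898462  -0.1535685 ] -8.798826761115484
[[-0.1 -0.6]
 [-0.4 -1.2]
 [-0.5  1.5]
 [ 0.7  0.7]
 [ 0.3 -0.3]]
cover in case [  32.5 -117.4] 6.481621759394832
pivot [0.56290489 0.1355024 ] [[187.78329175  99.11424565]]
scene [[343.57037825 225.61300462]]
side [[306.38917922 243.44248057]]
[[0.56130837 0.13672268 0.06      ]]
[[0.56328013 0.13491586 0.07      ]]
[[0.56406883 0.13419313 0.074     ]]
[93.41522506 81.93595549]
```

```bash
cat >> h.py <<'E'
CASE=np.array([ 0.58127735,0.03200142,-0.26669414])
def w(x,y,z,C=None):  # case mm (z above face mm) -> world
    C=CASE if C is None else C
    return [*(rot(C[2])@[x/1e3,y/1e3]+C[:2]),.045+z/1e3]
def ori(deg):  # tool x at this angle in case frame, pointing down
    a=np.radians(deg)+CASE[2]; X=np.array([np.cos(a),np.sin(a),0]);Z=np.array([0,0,-1.])
    return np.c_[X,np.cross(Z,X),Z]
def tc():
    p=ctrl.current_tool_pos(); return np.r_[rot(-CASE[2])@(np.array(p[:2])-CASE[:2]),p[2]-.045]*1e3
E
python3 - <<'E'
from h import *
ctrl.command_gripper(.7)
ctrl.goto(w(122,-117,60),ori(180)); ctrl.move_l(w(122,-117,2),.12)
print(tc(),ctrl.current_t(),ctrl.current_contact_force())
print(ctrl.move_l(w(68,-117,2),.05,contact_N=25),tc(),ctrl.current_contact_force())
ctrl.move_l(w(85,-117,2),.1);ctrl.move_l(w(85,-117,60),.2)
ctrl.goto(w(0,-140,170),ori(90))
np.save("v.npy",np.c_[ctrl.current_eef_rot(),ctrl.current_tool_pos()])
i=ctrl.read_camera("wrist");cv2.imwrite("pics/d.png",i)
cv2.imwrite("pics/d1.png",cv2.resize(i[0:300,170:470],(750,750)[:1]*2)[:600] if 0 else cv2.resize(i[:300,170:470],(600,600),interpolation=cv2.INTER_CUBIC))
print(ctrl.current_t(),ctrl.current_grip_width())
E
```

```text
[ 121.98204832 -116.81097085    1.8884891 ] 2.75 [-0.14298816 -0.20036901  0.0745311 ]
False [  67.99826387 -116.99434973    1.9192529 ] [-0.00644627 -0.02612865 -0.06977539]
6.2167 0.699064996393718
```

View pics/d1.png

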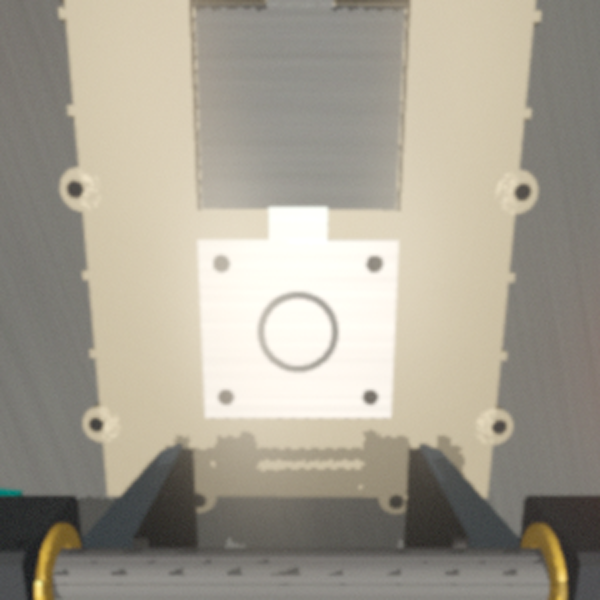

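The cover is now square in front of the recess: cover corners (198,241), (399,241), (392,417), (205,417), tongue (269,207)–(328,207), recess corners (195,8), (408,8), (401,210), (198,210).

```bash
python3 - <<'E'
from h import *
v=np.load("v.npy");c=cam("wrist",v[:,3],v[:,:3]); f=lambda a:np.array(a,float)/2+[170,0]
p,r=fit(ray(c,f([(195,8),(408,8),(401,210),(198,210)]),.045),np.array([(-54,50),(54,50),(54,-50),(-54,-50)])/1e3,CASE)
print("case",p,np.degrees(p[2]),(r*1e3).round(1).tolist())
k,r=fit(ray(c,f([(198,241),(399,241),(392,417),(205,417),(269,207),(328,207)]),.059),np.array([(-52,48),(52,48),(52,-48),(-52,-48),(-15,64),(15,64)])/1e3,(.55,-.08,-.26))
print("cover",k,(r*1e3).round(1).tolist())
print((rot(-p[2])@(k[:2]-p[:2])*1e3).round(1),np.degrees(k[2]-p[2]), (rot(-CASE[2])@(k[:2]-CASE[:2])*1e3).round(1))
E
```

```text
case [ 0.58071125  0.02978389 -0.2736824 ] -15.680846693741655 [[-0.7, 3.8], [2.5, 2.0], [-0.6, -3.1], [-0.3, -2.2]]
cover [ 0.55059182 -0.0765658  -0.26542378] [[0.1, 0.6], [0.1, 0.5], [-0.4, -0.3], [0.3, -0.4], [-0.0, -0.2], [-0.1, -0.2]]
[  -0.3 -110.5] 0.4731841314598918 [  -1.  -112.8]
```

```bash
python3 - <<'E'
from h import *
o=ori(90)
ctrl.move_l(w(-.5,-190,60),.2,ori=o); ctrl.move_l(w(-.5,-190,1.5),.15)
print(ctrl.move_l(w(-.5,-63,1.5),.05,contact_N=15),tc(),ctrl.current_contact_force())
print(ctrl.current_t())
ctrl.move_l(w(-.5,-80,1.5),.1);ctrl.move_l(w(-.5,-80,150),.25)
ctrl.sleep(.2)
np.save("v.npy",np.c_[ctrl.current_eef_rot(),ctrl.current_tool_pos()])
i=ctrl.read_camera("wrist")
cv2.imwrite("pics/e.png",i);cv2.imwrite("pics/e1.png",cv2.resize(i[:300,170:470],(600,600),interpolation=cv2.INTER_CUBIC))
print(ctrl.current_t(),tc())
E
```

```text
False [ -0.82079091 -63.79429929   1.4432895 ] [-3.13062158 -6.75821789 -0.3351577 ]
10.2
11.5083 [ -1.02060209 -80.03316952 148.85426698]
```

View pics/e1.png

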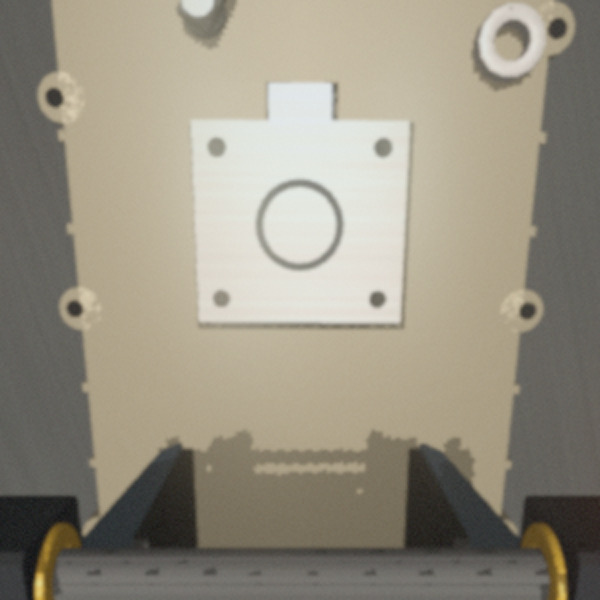

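The cover lies in the recess outline with the tongue at (268,83)–(335,118) in the notch and a thin even dark gap at its right and rear edges. I'll check the height by touch at the front and at the back.

```bash
python3 - <<'E'
from h import *
v=np.load("v.npy");c=cam("wrist",v[:,3],v[:,:3]); f=lambda a:np.array(a,float)/2+[170,0]
U=f([(191,121),(411,121),(402,326),(199,326),(268,83),(335,83)]);L=np.array([(-52,48),(52,48),(52,-48),(-52,-48),(-15,64),(15,64)])/1e3
for z in(.049,.052,.055,.059):
    k,r=fit(ray(c,U,z),L,(.58,.03,-.26)); print(z,(rot(-CASE[2])@(k[:2]-CASE[:2])*1e3).round(1),np.degrees(k[2]-CASE[2]).round(2),"rms mm",(np.sqrt((r**2).mean())*1e3).round(2))
ctrl.command_gripper(0)
for x,y in((0,-32),(-35,0),(35,0),(0,48)):
    ctrl.move_l(w(x,y,12 if y!=-32 else 20),.15)
    print(x,y,ctrl.move_l(w(x,y,1),.025,contact_N=8),tc().round(2),ctrl.current_contact_force())
    ctrl.move_l(w(x,y,12),.1)
ctrl.move_l(w(0,40,60),.2)
print(ctrl.current_t())
E
```

```text
0.049 [-1.1  1.3] -0.07 rms mm 0.75
0.052 [-1.1  1.1] -0.09 rms mm 0.38
0.055 [-1.   0.8] -0.09 rms mm 0.37
0.059 [-1.   0.5] -0.12 rms mm 0.86
0 -32 True [ -0.1  -32.07   4.28] [-3.22727919 -0.25627878 11.19980214]
-35 0 True [-34.41  -0.31   4.23] [-3.00540739 -0.11748264 14.99656639]
35 0 True [34.46  0.09  4.27] [-3.58264092 -0.07771186 13.3891308 ]
0 48 True [ 0.57 47.46  4.27] [-2.97046236 -1.21955547 13.60897799]
18.375
```

Touch gives 4.2–4.3 mm above the face at all four spots, so the plate is flat and home. Now the clip.

```bash
cat >> h.py <<'E'
def clip(th,z,r=50,s=21.5):
    t=np.radians(th);u=np.array([np.sin(t),np.cos(t)]);tt=np.array([np.cos(t),-np.sin(t)])
    return w(*(np.array([-45,95])+r*u-s*tt),z), ori(270-th)
E
python3 - <<'E'
from h import *
p,o=clip(5,60); ctrl.goto(p,o); print(ctrl.current_q())
hit=ctrl.move_l(clip(5,9)[0],.08,contact_N=5); print("descend hit",hit,tc())
if not hit:
    for th in list(range(17,180,12))+[180]:
        p,o=clip(th,9)
        h=ctrl.move_l(p,.04,ori=o,contact_N=15)
        F=ctrl.current_contact_force(); print(th,h,np.round(F,1))
        if h: break
    print(tc(),ctrl.current_t())
    cv2.imwrite("pics/f.png",ctrl.read_camera("side")[160:300,230:390].repeat(4,0).repeat(4,1))
E
```

```text
[ 1.29352723e+01  3.26801161e+01  8.88221615e+01 -4.34856310e-04
  5.85069661e+01 -1.46746590e+02]
descend hit False [-61.82771272 146.81646604   9.24590411]
17 False [-0.6  1.   0.9]
29 False [-0.5  0.4  0.5]
41 False [ 0.   0.4 -0.8]
53 False [ 0.4  0.8 -0.2]
65 False [ 0.  -0.2  0. ]
77 False [-0.5 -0.4  0.4]
89 False [ 0.  0. -0.]
101 False [ 0.   0.3 -0.2]
113 False [-0.3 -0.3 -0.5]
125 False [ 0.8 -0.3 -0. ]
137 False [-0.5  0.6 -0.3]
149 False [ 0.3 -0.4  0.7]
161 False [-0.5 -0.1  0.2]
173 False [0.2 1.1 0.3]
180 False [-0.3  0.2  0.9]
[-23.29412501  45.19766691   9.03968237] 28.0583
```

```bash
python3 - <<'E'
from h import *
p,o=clip(180,9,s=9.5)
print(ctrl.move_l(p,.02,ori=o,contact_N=8),tc(),ctrl.current_contact_force())
p,o=clip(180,9,s=35); ctrl.move_l(p,.08); q=tc()
ctrl.move_l(w(q[0],q[1],60),.15); ctrl.goto(w(0,-60,165),ori(90)); ctrl.sleep(.2)
np.save("v.npy",np.c_[ctrl.current_eef_rot(),ctrl.current_tool_pos()])
i=ctrl.read_camera("wrist")
cv2.imwrite("pics/g.png",i);cv2.imwrite("pics/g1.png",cv2.resize(i[:300,170:470],(600,600),interpolation=cv2.INTER_CUBIC))
cv2.imwrite("pics/g2.png",cv2.resize(ctrl.read_camera("side")[140:300,220:420],None,fx=4,fy=3.5,interpolation=cv2.INTER_CUBIC))
print(ctrl.current_t(),tc(),(proj(cam("wrist"),[w(-45,95,15),w(-45,21,15)])-[170,0])*2)
E
```

```text
True [-28.74936609  45.04563014   9.11271179] [ 3.49085972 -1.50002488  0.16239337]
30.35 [ -0.46707256 -59.27786212 164.00477524] [[206.21269372  65.88790765]
 [212.15724162 229.31003912]]
```

View pics/g1.png

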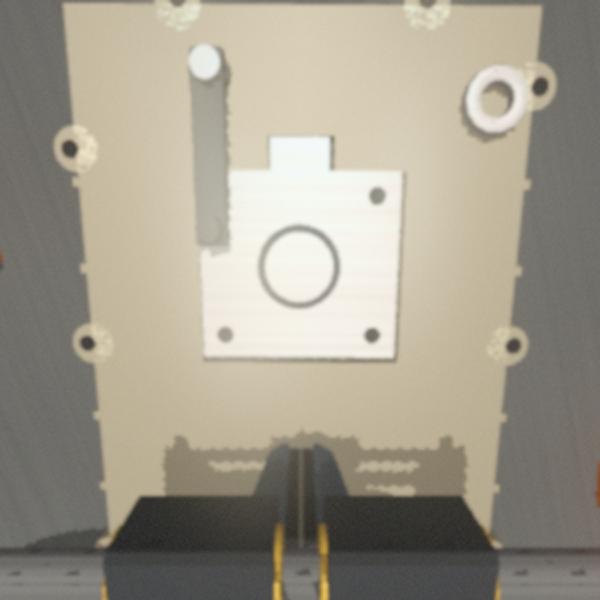

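The bar runs from (205,62) to (213,230), against (206,66)–(212,229) predicted for pi, so it lies straight across the cover at its stop. The cover is still seated, the bearing hasn't moved, and the arm is clear.

```bash
python3 - <<'E'
from h import *
print(ctrl.current_contact_force(),ctrl.current_t()); ctrl.sign_off()
E
```

```text
[ 0.15744032  0.1372351  -0.12236069] 30.35
the job is handed in; nothing more can be done
```

The cover is home in the recess, the clip is swung round to its stop across it, and I handed the job in at 30.4 s of the 67 s allowed.

- **Cover:** I squared it up with a two-finger push on its +x edge, then pushed its -y edge until it dropped into the recess. Touching it at four spots gave 4.2–4.3 mm above the face (4 mm expected), so it is flat. The camera's size fit favoured a top 7–10 mm above the face rather than 4 mm. I went with the touch readings, since that fit is coarse.
- **Clip:** I swung it clockwise and pushed it on until the force jumped by more than 8 N, against about 1 N to turn it. In the last picture the bar lies within about 1° of straight across the cover.
- **Bystanders:** The bearing still lies at its corner in the last picture. I never went near either gear, and did not check them again afterwards.
- **Arm:** The gripper was clear of everything, and the tool force read about 0.2 N at hand-in.

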